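# Slide the stopper into the red-ringed port of the vacuum box

### The arm

A 6-joint arm with a two-finger parallel gripper is mounted at the origin on a cart in front of the work surface, level with it; the furniture and walls round the work are solid. World frame = base frame: x ahead of the robot, y to its left, z up, the work surface at z = 0. Lengths are in m, angles in rad, forces in N, time in s.
With the tool pointing down it reaches from about 0.275 to 0.875 m from the base axis. Payload 12.5 kg.
Tool frame: the origin (TCP) lies on the front face of the gripper's body, between the roots of the fingers; the fingertips stand 73 mm ahead of it and the grasp point (between the pads) lies 54 mm ahead of it; z points along the fingers, y is the line along which they close (so a half turn about z gives the same grasp; the last joint's range is limited). The gripper opens to 85 mm and grips with 20 to 120 N. Pads are 22 mm wide; open, the fingers measure 114 mm over their backs; the gripper's body (76 mm by 85 mm) begins 54 mm behind the grasp point. The pads swing forward as they close: fully open they stand 13 mm farther back than shut.
Start: joints at [-1.415, 0.351, 1.652, -0, 1.139, -0.085], TCP at [0.131, -0.534, 0.304] pointing down, gripper open.
Joint ranges: [-2.75, 2.75], [-0.79, 2.1], [0.01, 2.65], [-1.57, 4.71], [0.07, 3.14], [-2.87, 2.87]. Speed limits (rad/s): [2.22, 2.22, 2.79, 3.14, 3.14, 3.14].

### API

Orientations are given as a unit quaternion [x, y, z, w].
In Python, from bench import robot, read_camera, camera_params, workorder, finder gives the robot as it stands. The module is installed in compiled form; this text tells all that it offers. Calls block until the motion is done:
- robot.move_pose(position, orientation): joint-space move of the TCP to a pose.
- robot.servo_line(position, vel=0.15, frame=None, max_force=None): straight line of the TCP; frame=None keeps the orientation; vel is the mean speed in m/s. With max_force (N) it stops when the force on the tool has changed by that much, and returns True; else False.
- robot.move_joints(angles): joint-space move.
- robot.set_gripper(opening): opening from 0.0 (shut) to 1.0 (fully open); the grip force is fixed at half the most; returns when the fingers have stopped.
- robot.dwell(seconds).
- robot.inverse_kinematics(position, orientation): joint angles nearest the present ones, or None.
- robot.read_state(): the state.
- read_camera(name): name is "scene" or "top" or "wrist"; returns the picture (480x640x3 uint8, red, green, blue); there is no depth.
- camera_params(name): a dict with "camera_matrix" (3x3 intrinsics, pixels), "k1" (the pictures are not rectified: a ray, as slopes to the right and down, at radius r is drawn at 1 + k1 r^2 times it, then the intrinsics apply), "R" (3x3) and "t" (3): a world point X has camera coordinates R X + t. Camera axes: x right, y down, z forward; pixel columns grow to the right and rows downward; lengths in m; the calibration is good to about 2 mm. A picture is of the moment at which its call begins: read the wrist's pose just before it. camera_params takes no time and is no camera call; for the wrist camera it gives the pose at the moment of the call.
A pose or a line that the arm cannot do raises robot.Unreachable and nothing moves.
- workorder.close_job(): hands the job in; it is judged then, once.
Trained networks look in the newest picture that a camera, given by its name, has taken for a name from the list of things; names that differ only in an ending like _2 or _b are one class to them, and where a whole thing is asked for, a point or a joint stands for the part that bears it (a point fixed in the world has none). Each returns a list of dicts, best first, with "score" (0 to 1); they miss things now and then, are a little off and sometimes report something else, mostly with a low value. They report only what shows in the picture. A call takes as long as a camera call. They do not tell look-alikes from the thing itself.
- finder.trace(target, camera): "region" (480x640 bool, what is visible of it) and "bbox" ([left, top, right, bottom] in pixels, round what is visible of it).
The state is a dict: "t": time; "joints": joint angles; "qd": joint speeds; "joint_efforts": joint torques, N m; "ee_pos": TCP position; "orientation": TCP orientation; "wrist_force": force on the tool from outside, world axes, zero at the start; "wrist_torque": the same for the moment, N m; "finger_gap": opening from 0.0 (shut) to 1.0 (fully open); "grasp_force": force on a finger pad.
Only numpy, scipy, OpenCV 4.12 (cv2) and the standard library are available. Lean on these libraries where they do the work, as an engineer would, in place of code of your own. Each camera call takes 0.05 s, during which the arm holds its last target. There are 200 camera calls.

### The job

Close the red-ringed port of the vacuum clamping box: slide the yellow stopper across the metal cover plate, without lifting it off the plate, until its stem drops into that port, and leave it fully home and upright, its flange flat on the plate. Do not let it tip over or drop into the black-ringed port.

Things in the scene. Friction and masses are not known exactly. Their poses are not given: they have to be found in the camera images.
- vacuum_box: Plywood box fixed on the table, 260 mm long (its x) by 130 mm wide (its y); pale aluminium cover plate 8 mm thick, its flat top 50 mm above the table; hollow below. Two round ports 44 mm in diameter on the long centre line, 85 mm either side of the middle. A brass hose spigot stands out 26 mm low on the +x end. Origin: centre of the underside, on the table; z up.
- stopper: Loose stopper, 0.1 to 0.2 kg, standing on the plate between the ports, 69 mm tall. From below: steel stem 26 mm in diameter, 28 mm long; yellow flange 70 mm in diameter, 5 mm thick; black round knob 28 mm in diameter, 36 mm tall. Origin: centre of the flat foot; z up. When home, the flange rests on the plate and the foot is 28 mm below the plate's top; the port is 18 mm wider than the stem.
- red_ring: Flat red ring let in flush round one port (about 61 mm outside diameter): the port to close. Origin: centre of that port, level with the top of the cover plate, 50 mm above the table. Which of the two ports it marks varies.
- black_ring: The same ring in black round the other port, which stays open. Origin: centre of that port, level with the top of the cover plate.
Not all that is in view belongs to the job. There is more than one size of the stopper; the job needs the largest.

How it is judged:
At the end, for the whole second after the job is handed in: The stopper stands at rest in the red-ringed port: its axis within 15 mm of the port's centre, its foot at least 24 mm below the top of the cover plate (28 mm is fully home), upright within about 7 degrees (horizontal distance between stopper and red_ring below 0.015 m and z of stopper in the frame of vacuum_box below 0.026 m and angle between stopper's own z axis and vertical below 0.12 rad and linear speed of stopper below 0.02 m/s); the robot touches nothing.
It fails at once if the stopper's foot is lifted more than 12 mm above the cover plate (z of stopper in the frame of vacuum_box above 0.062 m).
It fails at once if the stopper tips over (leans more than 30 degrees) (angle between stopper's own z axis and vertical above 0.52 rad).
It fails at once if the stopper drops into the black-ringed port (foot more than 12 mm below the plate's top there) (horizontal distance between stopper and black_ring below 0.02 m and z of stopper in the frame of vacuum_box below 0.038 m).
It also fails if it takes over 35 s, if anything falls off the work surface, if the arm or the gripper's body presses on something with over 40 N, if the wrist force passes 120 N, or if a joint passes its speed limit or range.

## Working session

There is one attempt and no reset: what is moved stays moved. The work goes in short steps, each a Python script; the robot and the scene stay as the last script left them, time stands still between calls to the robot, and variables do not carry over. Pictures are saved under pics/ and viewed, at most 10 in all, crops included, and the job is handed in when it is done.

```bash
mkdir -p pics
cat > h.py <<'E'
import numpy as np, cv2
from bench import robot, read_camera, camera_params, workorder, finder
def ray(name,uv,z,P=None):
    P=P or camera_params(name); K=np.array(P["camera_matrix"]);R=np.array(P["R"]);t=np.array(P["t"]);k=P["k1"]
    uv=np.atleast_2d(np.asarray(uv,float)); d=(uv-K[:2,2])/[K[0,0],K[1,1]]; s=d.copy()
    for _ in range(20): s=d/(1+k*(s**2).sum(1,keepdims=True))
    w=np.c_[s,np.ones(len(s))]@R; c=-R.T@t
    return c+w*((z-c[2])/w[:,2])[:,None]
def save(n,im): cv2.imwrite(f"pics/{n}.png",im[:,:,::-1])
E
python3 - <<'E'
from h import *
for c in ["top","scene"]:
    im=read_camera(c); save(c,im)
    for n in ["vacuum_box","stopper","red_ring","black_ring"]:
        for r in finder.trace(n,c)[:4]:
            m=r["region"]; ys,xs=np.nonzero(m); z={"stopper":.083,"vacuum_box":.05}.get(n,.05)
            print(c,n,round(r["score"],2),r["bbox"],m.sum(),ray(c,[xs.mean(),ys.mean()],z).round(3))
P=camera_params("top");print(-np.array(P["R"]).T@P["t"],robot.read_state()["t"],robot.read_state()["orientation"])
E
```

```text
top vacuum_box 0.88 [212.6, 129.5, 335.4, 322.2] 12271 [[0.54 0.19 0.05]]
top vacuum_box 0.67 [250.9, 192.0, 297.7, 244.8] 1792 [[0.548 0.187 0.05 ]]
top stopper 0.75 [248.9, 197.8, 299.0, 244.6] 1820 [[0.544 0.184 0.083]]
top stopper 0.6 [352.7, 110.0, 386.4, 142.9] 880 [[0.681 0.047 0.083]]
top red_ring 0.58 [239.2, 149.7, 281.3, 190.2] 382 [[0.627 0.209 0.05 ]]
top black_ring 0.59 [250.1, 197.6, 298.1, 245.0] 1830 [[0.548 0.187 0.05 ]]
top black_ring 0.55 [263.8, 259.7, 306.2, 299.0] 512 [[0.462 0.174 0.05 ]]
scene vacuum_box 0.8 [190.8, 188.4, 346.5, 333.1] 10111 [[0.505 0.198 0.05 ]]
scene stopper 0.76 [245.8, 206.0, 287.4, 253.6] 1243 [[0.544 0.185 0.083]]
scene stopper 0.74 [295.1, 165.5, 319.9, 193.1] 517 [[0.632 0.073 0.083]]
scene stopper 0.59 [354.5, 319.9, 387.6, 350.5] 950 [[0.305 0.129 0.083]]
scene red_ring 0.44 [221.8, 211.5, 232.2, 229.2] 37 [[0.625 0.235 0.05 ]]
scene black_ring 0.73 [276.3, 266.3, 314.6, 296.7] 206 [[0.459 0.172 0.05 ]]
[0.42636764 0.10962222 0.90320899] 0.5 [ 9.92760714e-01  1.20108949e-01 -1.95339334e-06 -6.58637432e-05]
```

View pics/top.png

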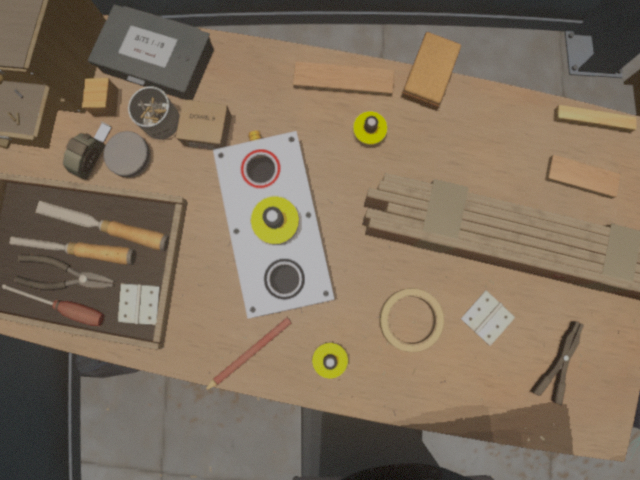

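View pics/scene.png

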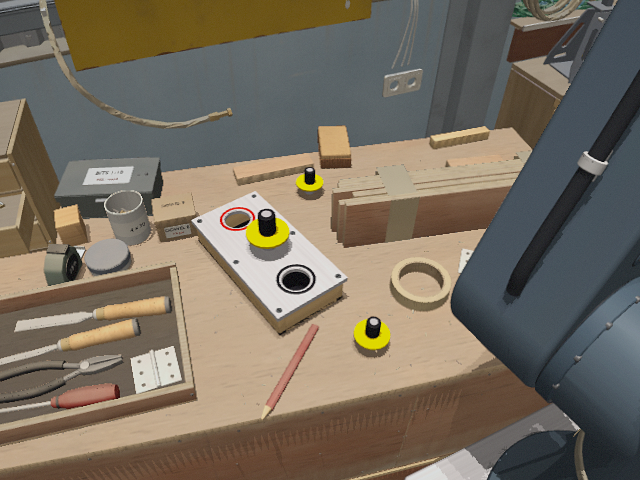

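The top view shows the box with the red ring at (260,169) and the black ring at (284,279). The large stopper stands between them at (274,220), and the smaller look-alikes are off the plate. The ports measure 169 mm apart against the stated 170 mm. Next I'll go above the stopper and take a close look.

```bash
cat >> h.py <<'E'
def quat(yaw_y):  # tool down, tool y along world angle yaw_y
    a=yaw_y+np.pi/2; return [np.cos(a/2),np.sin(a/2),0,0]
U=np.array([.978,.207]); YAW=np.arctan2(.035,.165)
E
python3 - <<'E'
from h import *
for q in (quat(YAW),quat(YAW+np.pi)):
    j=[robot.inverse_kinematics([*p,z],q) for p,z in (((.544,.184),.3),((.544,.184),.16),((.627,.209),.132))]
    print([None if a is None else np.round(a,2) for a in j])
q=quat(YAW) if abs(robot.inverse_kinematics([.544,.184,.3],quat(YAW))[5])<2.6 else quat(YAW+np.pi)
robot.move_pose([.544,.184,.3],q)
P=camera_params("wrist"); im=read_camera("wrist"); save("w1",im)
for n in ["stopper","red_ring","black_ring"]:
    for r in finder.trace(n,"wrist")[:3]:
        b=r["bbox"]; m=r["region"]; ys,xs=np.nonzero(m)
        print(n,round(r["score"],2),np.round(b),ray("wrist",[[xs.mean(),ys.mean()],[(b[0]+b[2])/2,(b[1]+b[3])/2]],.083 if n=="stopper" else .05,P).round(4))
s=robot.read_state();print(s["t"],s["ee_pos"],s["orientation"])
E
```

```text
[array([ 0.25,  0.4 ,  1.59, -0.  ,  1.15,  0.04]), array([ 0.25,  0.58,  1.7 , -0.  ,  0.86,  0.04]), array([ 0.25,  0.75,  1.46, -0.  ,  0.94,  0.04])]
[None, None, None]
stopper 0.95 [407. 341. 441. 389.] [[0.6605 0.0736 0.083 ]
 [0.6638 0.073  0.083 ]]
stopper 0.75 [ 67. 212. 123. 266.] [[0.372  0.1298 0.083 ]
 [0.3722 0.1322 0.083 ]]
stopper 0.58 [273. 176. 362. 262.] [[0.5441 0.185  0.083 ]
 [0.5435 0.1851 0.083 ]]
red_ring 0.95 [386. 166. 456. 236.] [[0.6287 0.2123 0.05  ]
 [0.6284 0.2093 0.05  ]]
black_ring 0.58 [186. 167. 255. 241.] [[0.4624 0.1711 0.05  ]
 [0.4617 0.1722 0.05  ]]
3.6083 [0.54412976 0.18364168 0.30001184] [6.29727486e-01 7.76816125e-01 1.81313796e-05 2.77707836e-05]
```

Run:
```python
from h import *
robot.servo_line([.544,.185,.158],vel=.1,max_force=15)
robot.set_gripper(0.0)
s=robot.read_state();print(s["t"],s["ee_pos"],s["finger_gap"],s["grasp_force"],s["wrist_force"])
hit=robot.servo_line([.580,.194,.158],vel=.05,max_force=12)
s=robot.read_state();print(hit,s["t"],s["ee_pos"],s["wrist_force"])
save("s1",read_camera("scene")[150:350,150:400]);
```

```text
5.7417 [0.54403524 0.18502499 0.1581895 ] 0.3148759157134903 58.85020673274994 [-1.01950851 -0.42819512  3.92324819]
False 6.6333 [0.57998555 0.1940068  0.15824514] [-2.0664753  -0.60193802  5.58870839]
```

View pics/s1.png

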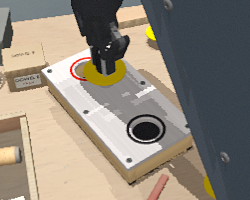

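The crop shows the stopper gripped by its knob and standing upright, at about (103,72), with the red ring just ahead at (80,70). The finger gap of about 27 mm matches the 28 mm knob. Next I'll slide it over the port and lower it.

Run:
```python
from h import *
hit=robot.servo_line([.628,.2093,.158],vel=.05,max_force=15)
s=robot.read_state();print(hit,s["t"],s["ee_pos"],s["wrist_force"])
hit2=robot.servo_line([.628,.2093,.131],vel=.04,max_force=10) if not hit else None
s=robot.read_state();print(hit2,s["t"],s["ee_pos"],s["wrist_force"],s["finger_gap"])
save("s2",read_camera("scene")[150:350,150:400])
```

```text
False 7.8417 [0.62776044 0.20922909 0.15785111] [ 0.29034764  0.28873556 -1.4600129 ]
False 8.6667 [0.62808928 0.20933127 0.13100697] [-0.45927515  0.47321168 -1.25023434] 0.3099486453655282
```

View pics/s2.png

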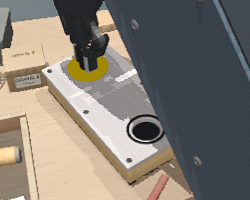

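The stopper has gone down into the red port: the flange at (88,68) is at plate level and nothing resisted the lowering. Next I'll release it, retreat and verify.

Run:
```python
from h import *
robot.set_gripper(1.0)
robot.servo_line([.628,.2093,.28],vel=.12)
robot.move_pose([.50,.0,.32],robot.read_state()["orientation"])
robot.dwell(.3)
a=read_camera("scene")[150:350,150:400]; b=read_camera("top")
for r in finder.trace("stopper","top")[:3]:
    ys,xs=np.nonzero(r["region"]); print(round(r["score"],2),ray("top",[xs.mean(),ys.mean()],.055).round(4))
b=b[100:300,170:420]
save("s3",cv2.resize(np.hstack([a,b]),None,fx=1.6,fy=1.6)); s=robot.read_state(); print(s["t"],s["ee_pos"],s["wrist_force"])
```

```text
0.91 [[0.3429 0.1022 0.055 ]]
0.79 [[0.6269 0.2086 0.055 ]]
0.78 [[0.6901 0.0443 0.055 ]]
12.1417 [5.00096794e-01 2.01110641e-04 3.19878143e-01] [ 0.68694246 -0.18162957  0.12169748]
```

View pics/s3.png

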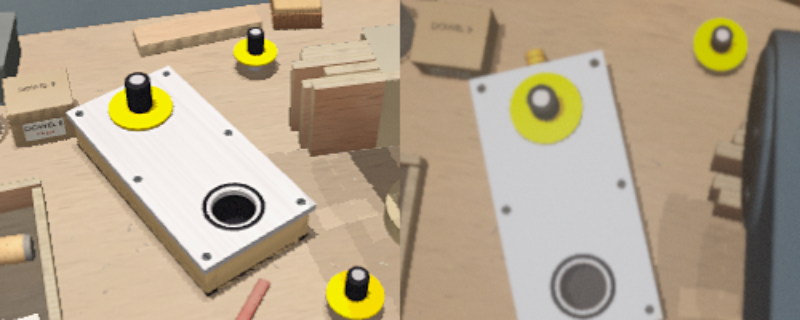

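The stopper sits flat and upright in the red port: the flange at (140,107) covers the ring, and it is within about 2 mm of the port's centre. The robot is clear of everything.

```bash
python3 -c "
from h import *
print(workorder.close_job())"
```

```text
the job is handed in; nothing more can be done
None
```

The largest stopper is home in the red-ringed port, upright with its flange flat on the plate and the robot clear; the job was handed in about 12 s into the 35 s limit, and the hand-in call returned no verdict.

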